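# Hang the machine holder on its two pins

## Task

Hang the longer of the two steel tattoo-machine holders on the slanted rack, right way up: pass its two keyholes over both pin heads together, flat onto the board, then slide it down the slope until both pins are at the ends of their slots. Once it has stopped there, and resting only lightly on the board, pull it down the slope against the pins with about 9 N (never over 15 N) for half a second to seat it, then let go; at no time force it against the rack with more than 25 N. Leave the shorter holder, the ink bottle and the jar where they stand.

Things in the scene. Friction and masses are not known exactly. Their poses are not given: they have to be found in the camera images.
- holder: The longer holder: steel plate 144 mm (y) x 70 mm (x) x 5 mm (z), 0.2 to 0.4 kg, lying flat on the bench, x roughly away from the robot. Origin: centre of the underside; z the plate's outward normal, x the direction that is up when hung, y along the plate. Two 6 mm steel cradle pegs stand near the lower (-x) edge at y = +/-28 mm, x = -29 mm, up to z = 31 mm, tips bent to x = -21 mm.
- grip (a point): Middle of the black rib standing in the centre of the longer holder, the place to grip: 26 mm above the holder's origin, same axes. The rib is 12 mm thick (y), 36 mm long (x) and reaches from the plate (z = 5 mm from the holder's underside) to 41 mm; its two flat sides face +/-y.
- keyhole (a point): Centre of the entry hole of the keyhole at the holder's +y end (55 mm along y, -4 mm along x from its origin, on the underside, same axes); the other is its mirror image at y = -55 mm. Each entry hole is 14 mm (x) by 13 mm (y), from x = -11 to +3 mm of the holder, and goes on towards +x as a slot 7.6 mm wide, closed square at x = +20 mm.
- upper_edge (a point): Middle of the longer holder's upper edge, on its underside: 35 mm along the holder's x from its origin; it must end up the slope.
- rack: The slanted rack, fixed to the bench: a plywood board 200 mm wide (y), 170 mm up its slope, sloping at 40 degrees to the bench and facing up and towards the robot (local -x), on a dark steel stand 200 mm wide and about 170 mm deep. Origin: under the middle of the board face at bench level; z up; the face's centre is 125 mm above it, at local x = y = 0. Top edge of the board about 180 mm above the bench.
- pin_rail: Mount of the two headed pins, fixed. Origin: centre of the board face; x up the slope, y to the rack's left, z out of the face. Pins along z at y = +/-55 mm: neck 6 mm diameter to z = 8 mm, head 10.6 mm to z = 10.5 mm, tapering to 7 mm at z = 13.5 mm. Both stand equally high at x = 0, give or take up to 5.5 mm (clamped in slotted mounts, not measured): find it by feel.
- seat (a point): Point on the board face, axes as pin_rail, 17 mm down the slope from its origin: where the holder's origin lies, axes along these, when it hangs fully home on pins at x = 0 (so up to 5.5 mm above or below, as the pins stand). With the entry holes over the heads the holder's origin is 21 mm farther up the slope.
- short_holder: A shorter holder of the same make, plate 110 mm (y) x 70 mm (x), keyholes at y = +/-38 mm: does not fit these pins; leave it lying. Origin: centre of its underside. It and the longer one lie one to the left, one to the right of the robot, either way.
- ink_bottle: Amber ink bottle, 38 mm diameter, 85 mm high, standing left of the rack; leave alone. Origin: centre of its underside.
- jar: White lidded jar, 60 mm diameter, 75 mm high, standing right of the rack; leave alone. Origin: centre of its underside.
Things that resemble listed ones, but are neither listed nor needed, are in the scene too. Leave any blue look-alike of the holder alone.

How it is judged (in metres and radians):
On the way, in this order (a step that is already met when the one before it is completed fails the run):
1. both pin heads are through the keyholes and the plate is flat on the board, still above its seat (z of holder in the frame of seat between -0.003 and 0.003 m and x of holder in the frame of seat between 0.011 and 0.031 m and y of holder in the frame of seat between -0.004 and 0.004 m and x of upper_edge in the frame of seat above 0.02 m and angle between the z axis of holder and the z axis of pin_rail, either way round below 0.08 rad and angle between the x axis of holder and the x axis of pin_rail, either way round below 0.06 rad), for 0.05 s.
2. slid down home, and pulled against the pins with more than 4 N for 0.3 s (z of holder in the frame of seat between -0.003 and 0.003 m and x of holder in the frame of seat between -0.009 and 0.008 m and y of holder in the frame of seat between -0.004 and 0.004 m and x of upper_edge in the frame of seat above 0.02 m and angle between the z axis of holder and the z axis of pin_rail, either way round below 0.08 rad and angle between the x axis of holder and the x axis of pin_rail, either way round below 0.06 rad and contact force between holder and pin_rail above 4 N), for 0.3 s.
At the end, for the whole second after the job is handed in: The longer holder hangs released and at rest, upright: origin at most 8 mm above, 9 mm below, 4 mm beside the seat, 2.5 mm off the face; plate parallel to the board within 0.08 rad, level within 0.06 rad; shorter holder, ink bottle and jar within 30 mm of their starts (z of holder in the frame of seat between -0.003 and 0.0025 m and x of holder in the frame of seat between -0.009 and 0.008 m and y of holder in the frame of seat between -0.004 and 0.004 m and x of upper_edge in the frame of seat above 0.02 m and angle between the z axis of holder and the z axis of pin_rail, either way round below 0.08 rad and angle between the x axis of holder and the x axis of pin_rail, either way round below 0.06 rad and linear speed of holder below 0.02 m/s and angular speed of holder below 0.1 rad/s and contact force between holder and the fingers below 0.05 N and distance of each of short_holder, ink_bottle, jar from where it was at the start of the episode below 0.03 m); the robot touches nothing.
It fails at once if the holder, down on its pins, is pulled against them with more than 15 N (z of holder in the frame of seat below 0.004 m and x of holder in the frame of seat below 0.008 m and contact force between holder and pin_rail above 15 N).
It fails at once if the holder is forced against rack or pins with more than 25 N (contact force between holder and rack above 25 N).
It fails at once if the shorter holder, ink bottle or jar is moved by more than 30 mm (distance of any of short_holder, ink_bottle, jar from where it was at the start of the episode above 0.03 m).
It also fails if it takes over 64 s, if anything falls off the work surface, if the arm or the gripper's body presses on something with over 40 N, if the wrist force passes 120 N, or if a joint passes its speed limit or range.

## Robot

A 6-joint arm with a two-finger parallel gripper is mounted at the origin on the work surface. World frame = base frame: x ahead of the robot, y to its left, z up, the work surface at z = 0. Lengths are in mm, angles in rad, forces in N, time in s.
With the tool pointing down it reaches from about 400 to 925 mm from the base axis. Payload 12.5 kg.
Tool frame: the origin (TCP) lies at the very end of the fingers, on their centre line; the grasp point (between the pads) lies 19 mm behind it; z points along the fingers, x is the direction in which the jaws open and shut, and the axes are right-handed (so a half turn about z gives the same grasp; the last joint's range is limited). The gripper opens to 95 mm and grips with 3 to 60 N. Pads are 20 mm wide; open, the fingers measure 119 mm over their backs; the gripper's body (75 mm by 180 mm) begins 59 mm behind the grasp point.
Start: joints at [1.135, 0.491, 1.559, -0, 1.092, -0.106], TCP at [202.392, 591.341, 214.661] pointing down, gripper open.
Joint ranges: [-3.1, 3.1], [-0.84, 2.19], [0.05, 2.79], [-1.13, 4.28], [0.06, 2.93], [-2.69, 2.69]. Speed limits (rad/s): [2.22, 2.22, 2.79, 3.14, 3.14, 3.14].

## Interface

Orientations are given as [roll, pitch, yaw] about the fixed x, y, z axes, in that order (R = Rz(yaw) Ry(pitch) Rx(roll)).
In Python, from cell import state, viewer, ticket, look_for, regions_of gives the robot as it stands.
- The arm moves only by the shell command python3 -m inch 'ROWS'. ROWS is JSON, a list of rows, each a list of 7 numbers: the turn, a rotation vector about the world's x, y, z in degrees, then the shift along the world's x, y, z in mm, then the opening, from -1 (shut) to 1 (fully open). In form: [[rx, ry, rz, tx, ty, tz, hand], ...]. A call has 1 to 10 rows; each row shifts and turns the commanded pose from where the row before left it; what a row does not reach is not made up. A row lasts 1/10 s, in which the tool goes at most 50 mm and 8.59 degrees, less where a joint would pass 70% of its speed; a pose out of reach is approached as far as the arm can. A call with a gripper value outside its range is refused whole. The fingers move at their own pace and stop on an object; the grip force is fixed at half the most. Time passes only in rows, so rows that do not move let the fingers close. It gives the time, the measured TCP pose, the force and the opening at its end, in the units of the state.
- state(): the state, without advancing time (a new reading comes with each control period).
- viewer.read_camera(name): name is "side" or "top" or "wrist"; returns a dict with "color" (480x640x3 uint8, red, green, blue), "depth" (480x640 float32, mm along the optical axis (not along the pixel's ray), 0 where there is no reading), "fx", "fy", "cx", "cy" (pixels), "position" and "orientation" of the camera in the world. Camera axes: x right, y down, z forward; pixel columns grow to the right and rows downward; lengths in mm; the calibration is good to about 2 mm. A picture is of the moment at which its call begins.
- ticket.job_done(): hands the job in, once; it reports no verdict.
Trained networks look in the newest picture that a camera, given by its name, has taken for a name from the list of things; names that differ only in an ending like _2 or _b are one class to them, and where a whole thing is asked for, a point or a joint stands for the part that bears it (a point fixed in the world has none). Each returns a list of dicts, best first, with "score" (0 to 1); they miss things now and then, are a little off and sometimes report something else, mostly with a low value. They report only what shows in the picture. A call takes as long as a camera call. They do not tell look-alikes from the thing itself.
- look_for(name, camera): "box" ([left, top, right, bottom] as shares, 0 to 1, of the picture: columns of its width, rows of its height, round what is visible of it).
- regions_of(name, camera): "pixels" (480x640 bool, what is visible of it) and "box" ([left, top, right, bottom] as shares, 0 to 1, of the picture: columns of its width, rows of its height, round what is visible of it).
The state is a dict: "t": time; "joints": joint angles; "qvel": joint speeds; "tau": joint torques, N m; "eef_pos": TCP position; "tcp_rot": TCP orientation; "ft_force": force on the tool from outside, world axes, zero at the start; "moment": the same for the moment, N m; "opening": opening from 0.0 (shut) to 1.0 (fully open).
Only numpy, scipy, OpenCV 4.12 (cv2) and the standard library are available. Lean on these libraries where they do the work, as an engineer would, in place of code of your own. Each camera call takes 0.05 s, during which the arm holds its last target. There are 200 camera calls.

## Working session

There is one attempt and no reset: what is moved stays moved. The work goes in short steps, Python scripts to look and compute and a shell command to move; the robot and the scene stay as the last step left them, time stands still between calls to the robot, and variables do not carry over. Pictures are saved under pics/ and viewed, on a budget of 10 in all, crops included, one or two more only if the job needs it, and the job is handed in when it is done.

```bash
ls; mkdir -p pics; cat > h.py <<'E'
import numpy as np, cv2
from scipy.spatial.transform import Rotation as R
from cell import state, viewer, ticket, look_for, regions_of
def cam(n):
    return viewer.read_camera(n)
def rot(o):
    o=np.array(o,float)
    if o.shape==(3,3): return o
    if o.size==3: return R.from_euler('xyz',o).as_matrix()
    raise ValueError(o)
def cloud(c):
    d=c['depth'].astype(float); v,u=np.mgrid[0:480,0:640]
    p=np.stack([(u-c['cx'])/c['fx']*d,(v-c['cy'])/c['fy']*d,d],-1)
    return p@rot(c['orientation']).T+np.array(c['position'])
def save(c,f): cv2.imwrite('pics/'+f,c['color'][:,:,::-1])
E
python3 - <<'E'
from h import *
s=state(); print(s)
for n in ['top','side']:
    c=cam(n); save(c,n+'0.png'); print(n,c['position'],c['orientation'],c['fx'],c['cx'])
    P=cloud(c)
    for k in ['holder','short_holder','rack','pin_rail','ink_bottle','jar','grip','keyhole']:
        try:
            for r in regions_of(k,n)[:3]:
                m=r['pixels']&(c['depth']>0); q=P[m]
                print(k,round(r['score'],2),np.round(np.array(r['box'])*[640,480,640,480]),m.sum(),np.round(np.median(q,0)),np.round(np.percentile(q,2,0)),np.round(np.percentile(q,98,0)))
        except Exception as e: print(k,e)
a=cv2.imread('pics/top0.png');b=cv2.imread('pics/side0.png')
cv2.imwrite('pics/both.png',np.vstack([a,b])[:, :] if 0 else cv2.resize(np.hstack([a,b]),(800,300)))
E
```

```text
pics
{'t': 0.0, 'joints': array([ 1.13542695e+00,  4.91563603e-01,  1.55947765e+00,  2.60681844e-05,
        1.09170287e+00, -1.05633909e-01]), 'qvel': array([ 0.00014475, -0.00013812, -0.0007259 , -0.00030258,  0.00127534,
        0.00045477]), 'tau': array([ 2.09457801e-03, -6.12650442e+01, -2.58174706e+01,  6.93418575e-02,
        4.83240956e-02, -8.76527156e-05]), 'eef_pos': array([202.25357683, 591.09721895, 214.04952805]), 'tcp_rot': array([-3.14144825e+00,  1.14261545e-03,  1.24104891e+00]), 'ft_force': array([-0.11127485, -0.53207883,  0.52758675]), 'moment': array([-0.01917078,  0.01211834,  0.00280936]), 'opening': 0.9991310074777212}
top [ 234.48425912  -73.86098593 1326.91067475] [-2.96698448 -0.02528144 -1.55042738] 476.1457936958878 316.94900871769966
holder 0.73 [434. 245. 488. 299.] 1342 [ 364. -504.    4.] [ 300. -569.   -4.] [ 427. -446.   40.]
holder 0.71 [380. 291. 428. 349.] 1251 [ 224. -343.    5.] [ 159. -399.   -1.] [ 289. -289.   41.]
holder 0.69 [282. 225. 320. 275.] 1119 [408. -48.   5.] [345. -91.  -1.] [478.  -5.  41.]
short_holder 0.58 [173. 221. 222. 25
[... 1875 characters left out ...]
79. 273.   3.] [613. 297.  85.]
jar 0.78 [394. 310. 435. 358.] 1247 [ 583. -300.   66.] [ 559. -315.    8.] [ 611. -264.   77.]
grip 0.92 [285. 233. 356. 268.] 1677 [414. -58.   5.] [345. -99.  -1.] [485. -10.  41.]
grip 0.83 [245. 426. 332. 478.] 2650 [ 351. -500.    6.] [ 299. -527.    1.] [ 419. -449.   42.]
grip 0.65 [180. 344. 257. 409.] 2693 [ 231. -356.    6.] [ 161. -406.    2.] [ 290. -295.   42.]
keyhole 0.96 [287. 293. 343. 362.] 2159 [ 404. -255.    5.] [ 356. -318.    2.] [ 451. -181.   41.]
keyhole 0.85 [176. 341. 260. 415.] 2983 [ 231. -356.    5.] [ 160. -410.   -0.] [ 293. -293.   41.]
keyhole 0.67 [289. 233. 353. 271.] 1524 [414. -59.   5.] [346. -99.   1.] [482. -10.  41.]
```

View pics/top0.png

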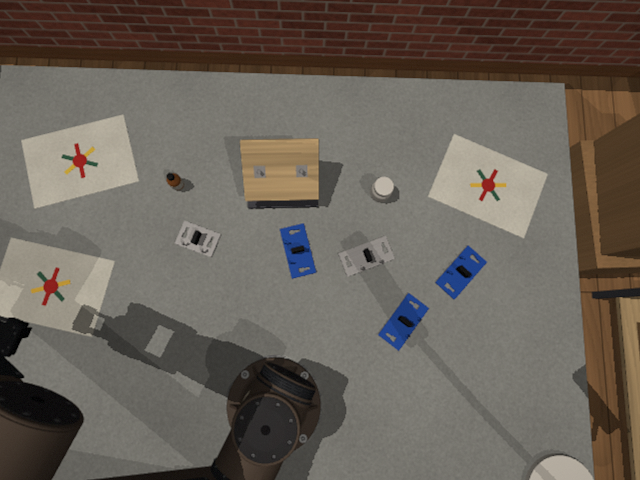

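View pics/side0.png

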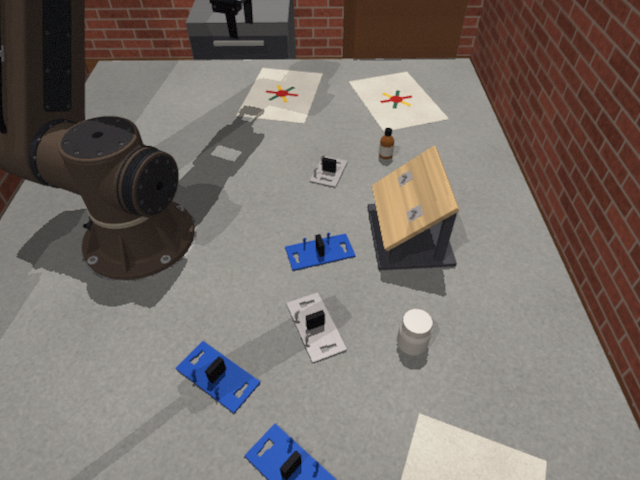

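The top view shows the long steel holder near px (367,256) and the short one near (198,238). The blue look-alikes are at (298,250), (403,321) and (461,272), and the rack is at (281,172). In the side view the pegs face the robot, at px (296,316) and (307,341). I'll go past the rack first and look at it with the wrist camera.

```bash
python3 -m inch '[[0,0,-8.5,31,-30,10,1],[0,0,-8.5,31,-30,10,1],[0,0,-8.5,31,-30,10,1],[0,0,-8.5,31,-30,10,1],[0,0,-8.5,31,-30,10,1],[0,0,-8.5,31,-30,10,1],[0,0,-8.5,31,-30,10,1],[0,0,-8.5,6,-47,10,1],[0,0,-8.5,6,-47,10,1],[0,0,-8.5,6,-47,10,1]]' && python3 -m inch '[[0,0,-8.5,6,-47,0,1],[0,0,-8.5,6,-47,0,1],[0,0,-8.5,6,-47,0,1],[0,0,-8.5,6,-47,0,1],[0,0,-8.5,6,-47,0,1],[0,0,-8.5,0,0,0,1],[0,0,-8.5,0,0,0,1],[0,0,-8.5,0,0,0,1],[0,0,-8.5,0,0,0,1],[0,0,0,0,0,0,1]]'
python3 - <<'E'
from h import *
s=state(); print(s['t'],s['eef_pos'],s['tcp_rot'],s['joints'],s['ft_force'])
c=cam('wrist'); save(c,'w1.png'); np.savez('w1.npz',**c); print(c['position'],c['orientation'],c['fx'])
print(R.from_euler('xyz',s['tcp_rot']).inv().apply(np.array(c['position'])-s['eef_pos']))
E
```

```text
t: 1.9
eef_pos: [437.4, 238.5, 315.0]
tcp_rot: [3.142, -0.0, -0.249]
ft_force: [1.5, -0.2, 1.2]
opening: 0.998
t: 2.9
eef_pos: [467.3, 5.3, 314.7]
tcp_rot: [-3.141, -0.0, -1.58]
ft_force: [0.4, -0.3, 0.3]
opening: 0.997
2.9 [467.34781721   5.26713059 314.73835607] [-3.14147128e+00 -1.18040745e-04 -1.58014793e+00] [-1.30140905e-01  1.63014005e-01  1.77862299e+00 -1.10040795e-04
  1.19982095e+00  1.45004690e+00] [ 0.36000977 -0.31846956  0.26738101]
[546.31933115   4.14312025 485.02229891] [ 2.85945767e+00 -1.25581966e-03 -1.58009151e+00] 405.1462407886998
[   0.40556217  -78.99924006 -170.27430867]
```

View pics/w1.png

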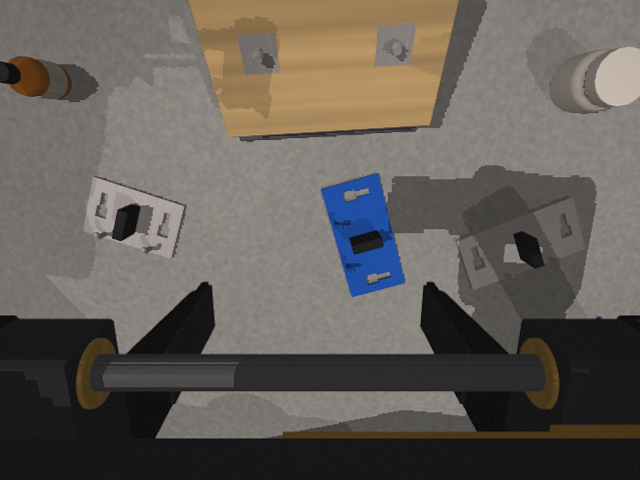

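The wrist view shows both steel holders, at (525,250) for the long one and (135,215) for the short one. The pins are at about (263,56) and (397,46), and the blue holder lies in between. Next I'll measure with depth.

```bash
cat >> h.py <<'E'
def holder(c,xy,rad=100):
    P=cloud(c); near=(np.hypot(P[...,0]-xy[0],P[...,1]-xy[1])<rad)&(c['depth']>0)
    pl=P[near&(P[...,2]>2.5)]
    (cx,cy),(w,h),a=cv2.minAreaRect(pl[:,:2].astype(np.float32)); 
    print('plate rect',cx,cy,w,h,a,len(pl),'z med',np.median(pl[:,2]))
    rib=P[near&(P[...,2]>36)]; 
    if len(rib)>5:
        (rx,ry),(w,h),a=cv2.minAreaRect(rib[:,:2].astype(np.float32)); print('rib top',rx,ry,w,h,a,len(rib),rib[:,2].max(),np.median(rib[:,2]))
def rack(c):
    P=cloud(c); q=P[(P[...,0]>520)&(P[...,0]<690)&(abs(P[...,1])<130)&(P[...,2]>60)&(P[...,2]<190)&(c['depth']>0)]
    n=np.array([-.643,0,.766]); d=125*.766-.643*-602
    for t in (12,4,2,1.5):
        if t==12: d=np.median(q@n)
        s=q[abs(q@n-d)<t]; m=s.mean(0); n=np.linalg.svd(s-m,full_matrices=False)[2][2]; n*=np.sign(n[2]); d=m@n
    u=np.cross([0,1,0],n); u/=np.linalg.norm(u)
    print('board n',n,'tilt',np.degrees(np.arccos(n[2])),'yaw',np.degrees(np.arctan2(-n[1],-n[0])),len(s))
    yv=np.cross([0,0,1],-n); yv=-np.cross(n,[0,0,1]); yv/=np.linalg.norm(yv); yv*=np.sign(yv[1]); xv=np.cross(yv,n)
    uv=np.c_[s@xv,s@yv]; print('rect',cv2.minAreaRect(uv.astype(np.float32)))
    O=n*d; # point uv=0
    f=lambda a,b: O+a*xv+b*yv
    (ca,cb),_,_=cv2.minAreaRect(uv.astype(np.float32)); print('rect centre',f(ca,cb),'xv',xv,'yv',yv)
    h=q@n-d; k=q[(h>5)&(h<17)]; hh=k@n-d
    for sg in (1,-1):
        kk=k[((k@yv-cb)*sg>35)&((k@yv-cb)*sg<75)&(abs(k@xv-ca)<20)]
        if len(kk)<3: print('no pin',sg); continue
        H=kk@n-d; 
        print('pin',sg,len(kk),'x rel',np.median(kk@xv)-ca,'y rel',np.median(kk@yv)-cb,'h max',H.max(),'top',[np.round(v,1) for v in ((kk@xv)[H>9].min()-ca,(kk@xv)[H>9].max()-ca,(kk@yv)[H>9].min()-cb,(kk@yv)[H>9].max()-cb)] if (H>9).any() else '')
E
python3 - <<'E'
from h import *
c=dict(np.load('w1.npz')); np.set_printoptions(precision=4,suppress=True)
holder(c,(403,-250)); holder(c,(440,220),80); rack(c)
for n,s in (('side',1),('top',1)):
    c=cam(n); holder(c,(403,-250)); rack(c)
E
```

```text
plate rect 404.8558654785156 -250.6448211669922 195.69406127929688 178.80508422851562 37.58847427368164 6323 z med 5.509731621014737
rib top 404.0887145996094 -246.17098999023438 36.33280944824219 12.880626678466797 21.111860275268555 362 43.6502017023588 41.09808911262954
plate rect 441.9615173339844 227.17550659179688 123.37876892089844 134.46409606933594 84.20099639892578 4884 z med 5.082518561753091
rib top 441.89447021484375 227.16587829589844 12.397235870361328 36.17789840698242 70.32492065429688 371 43.253672760693576 40.64332511539334
board n [-0.6429 -0.0302  0.7653] tilt 40.06416992963401 yaw 2.6881512496270203 29544
rect ((523.133544921875, -32.91887664794922), (199.96315002441406, 128.75328063964844), 89.68070220947266)
rect centre [590.3709  -5.2363 111.853 ] xv [0.7645 0.0359 0.6436] yv [-0.0469  0.9989  0.    ]
no pin 1
no pin -1
plate rect 402.80596923828125 -250.45260620117188 192.4980010986328 191.62596130371094 12.90480899810791 2389 z med 5.236455757624412
rib top 402.8368835449219 -247.69882202148438 34.72268295288086 13.271926879882812 20.400768280029297 122 44.
[... 594 characters left out ...]
64(8.4), np.float64(-59.5), np.float64(-51.1)]
plate rect 403.44219970703125 -248.59222412109375 193.71778869628906 195.52806091308594 89.9248046875 1230 z med 4.833460554397561
rib top 396.1380920410156 -247.12496948242188 48.53087615966797 23.00446319580078 49.03213119506836 60 46.19581855250817 39.68789398180411
board n [-0.6441 -0.0189  0.7647] tilt 40.119783228719236 yaw 1.6792065666762277 452
rect ((545.0665283203125, -48.103050231933594), (170.6648712158203, 136.5935516357422), 1.8274754285812378)
rect centre [608.6066 -30.2818 124.9933] xv [0.7644 0.0224 0.6444] yv [-0.0293  0.9996  0.    ]
no pin 1
pin -1 8 x rel 5.124237867231159 y rel -49.36239337899832 h max 6.871667322222947 top
```

```bash
python3 -m inch '[[0,0,3.6,-10.6,-42,-20,1],[0,0,3.6,-10.6,-42,-20,1],[0,0,3.6,-10.6,-42,-20,1],[0,0,3.6,-10.6,-42,-20,1],[0,0,3.6,-10.6,-42,-20,1],[0,0,3.6,-10.6,-42,-20,1],[0,0,0,0,0,-40,1],[0,0,0,0,0,-35,1],[0,0,0,0,0,0,1],[0,0,0,0,0,0,1]]'
python3 - <<'E'
from h import *
np.set_printoptions(precision=4,suppress=True)
s=state(); print(s['eef_pos'],s['tcp_rot'],s['joints'])
c=cam('wrist'); save(c,'w2.png'); holder(c,(404,-246),82)
E
```

```text
t: 4.05
eef_pos: [404.0, -246.7, 120.2]
tcp_rot: [3.141, 0.001, -1.199]
ft_force: [0.5, -0.5, 1.2]
opening: 1.003
[ 404.0258 -246.683   120.1682] [ 3.1412  0.0006 -1.1988] [-0.6878  0.4149  2.0249 -0.0001  0.7026  0.5111]
plate rect 420.1575622558594 -241.56057739257812 115.92462158203125 154.44456481933594 17.41638946533203 100108 z med 215.56464339466874
rib top 412.5213928222656 -242.6995086669922 53.8999137878418 148.9996795654297 21.29813003540039 83752 241.0286214531376 219.19341642358015
```

View pics/w2.png

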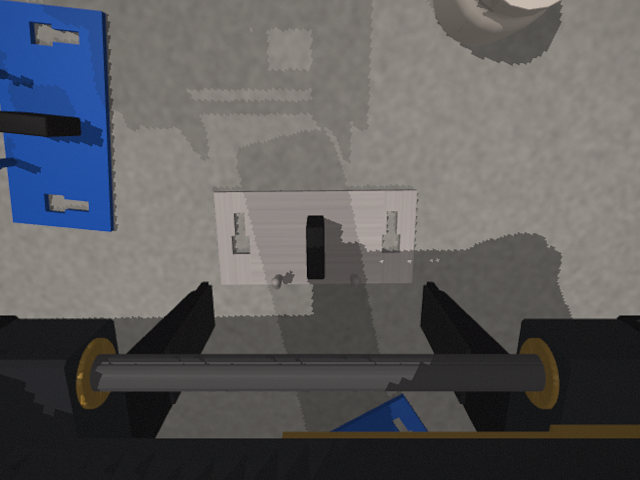

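The plate at px (215–417, 190–284) lies almost square with the jaws, and the rib is at (315,247). My crop had caught the gripper, so I'll measure again with a height limit.

```bash
sed -i 's/(c\[.depth.\]>0)$/(c["depth"]>0)\&(P[...,2]<60)/' h.py; grep -n 'near=' h.py
python3 - <<'E'
from h import *
np.set_printoptions(precision=4,suppress=True)
c=cam('wrist'); holder(c,(404,-246),82); P=cloud(c)
q=P[240:256,280:300].reshape(-1,3); print('plate',np.median(q,0))
m=np.zeros((480,640),bool); m[150:310]=1; q=P[m&(P[...,2]>3)&(P[...,2]<9)&(np.hypot(P[...,0]-404,P[...,1]+246)<82)]
print(cv2.minAreaRect(q[:,:2].astype(np.float32)))
E
```

```text
17:    P=cloud(c); near=(np.hypot(P[...,0]-xy[0],P[...,1]-xy[1])<rad)&(c["depth"]>0)&(P[...,2]<60)
plate rect 396.177978515625 -246.78262329101562 126.55626678466797 157.74656677246094 3.5844473838806152 17261 z med 5.23536276369606
rib top 403.94488525390625 -245.85617065429688 35.749839782714844 11.590585708618164 21.50138282775879 969 42.95387286171291 41.07960910853507
plate [ 390.8648 -231.2288    5.1937]
((396.1912841796875, -249.45077514648438), (87.04859924316406, 144.44717407226562), 21.829248428344727)
```

The rib centre is within 1 mm of the TCP and the yaw within 0.3°. I'll descend and grip.

```bash
python3 -m inch '[[0,0,0.2,0,0.8,-45,1],[0,0,0,0,0,-45,1],[0,0,0,0,0,-15,1],[0,0,0,0,0,-6,1],[0,0,0,0,0,0,1],[0,0,0,0,0,0,-1],[0,0,0,0,0,0,-1],[0,0,0,0,0,0,-1],[0,0,0,0,0,0,-1],[0,0,0,0,0,0,-1]]';python3 -m inch '[[0,0,0,0,0,0,-1],[0,0,0,0,0,0,-1],[0,0,0,0,0,0,-1]]'
```

```text
t: 5.15
eef_pos: [403.9, -245.9, 8.9]
tcp_rot: [-3.141, -0.0, -1.197]
ft_force: [-1.4, 0.6, -1.2]
opening: 0.639
t: 5.45
eef_pos: [403.8, -245.8, 8.6]
tcp_rot: [3.142, -0.0, -1.197]
ft_force: [-0.9, -0.1, -0.1]
opening: 0.382
```

```bash
python3 -m inch '[[0,0,0,0,0,0,-1],[0,0,0,0,0,0,-1],[0,0,0,0,0,0,-1],[0,0,0,0,0,0,-1],[0,0,0,0,0,0,-1],[0,0,0,0,0,10,-1],[0,0,0,0,0,20,-1],[0,0,-3,0,0,30,-1],[0,0,-3,0,0,35,-1],[0,0,-3,0,0,35,-1]]' && python3 -m inch '[[0,0,-3,6,15,35,-1],[0,0,-3,15,30,25,-1],[0,0,-3,18,38,10,-1],[0,0,-0.7,18,38,0,-1],[0.2,-5,0,18,38,0,-1],[0.2,-5,0,18,38,-10,-1],[0.4,-7,0,12,25,-15,-1],[0.4,-7,0,6,15,-15,-1],[0.4,-8,0,0,0,-15,-1],[0.4,-8,0,0,0,-10,-1]]' && python3 -m inch '[[0,0,0,0,0,0,-1],[0,0,0,0,0,0,-1],[0,0,0,0,0,0,-1]]'
python3 - <<'E'
from h import *
np.set_printoptions(precision=4,suppress=True)
s=state(); print(s['opening'],s['joints'])
c=cam('wrist'); save(c,'w3.png'); np.savez('w3.npz',**c); rack(c)
Rt=R.from_euler('xyz',s['tcp_rot']).as_matrix(); print(Rt)
E
```

```text
t: 6.45
eef_pos: [403.4, -245.5, 140.5]
tcp_rot: [3.141, 0.0, -1.356]
ft_force: [-0.0, 0.6, -2.3]
opening: 0.127
t: 7.45
eef_pos: [517.5, 8.6, 164.4]
tcp_rot: [-2.651, 0.053, -1.487]
ft_force: [0.6, 1.9, -2.0]
opening: 0.122
t: 7.75
eef_pos: [518.5, 7.3, 164.9]
tcp_rot: [-2.652, 0.051, -1.489]
ft_force: [-0.4, -0.3, -2.9]
opening: 0.12
0.12009736957175329 [-0.208   0.2978  2.1931  0.7629  0.2599  0.5901]
board n [-0.6418 -0.0301  0.7663] tilt 39.98069382547427 yaw 2.685826405409102 78816
rect ((543.9349365234375, -32.58784484863281), (200.75267028808594, 167.08175659179688), 89.50984191894531)
rect centre [605.8881  -4.2009 125.0174] xv [0.7654 0.0359 0.6425] yv [-0.0469  0.9989  0.    ]
pin 1 276 x rel 4.410642611672756 y rel 54.15403572185599 h max 14.643817095137706 top [np.float64(-1.4), np.float64(8.9), np.float64(49.7), np.float64(59.7)]
pin -1 294 x rel 4.672112759876882 y rel -54.27151938994753 h max 15.26181925340461 top [np.float64(-1.2), np.float64(9.0), np.float64(-60.6), np.float64(-49.6)]
[[ 0.0815 -0.8817  0.4648]
 [-0.9954 -0.048   0.0834]
 [-0.0512 -0.4694 -0.8815]]
```

View pics/w3.png

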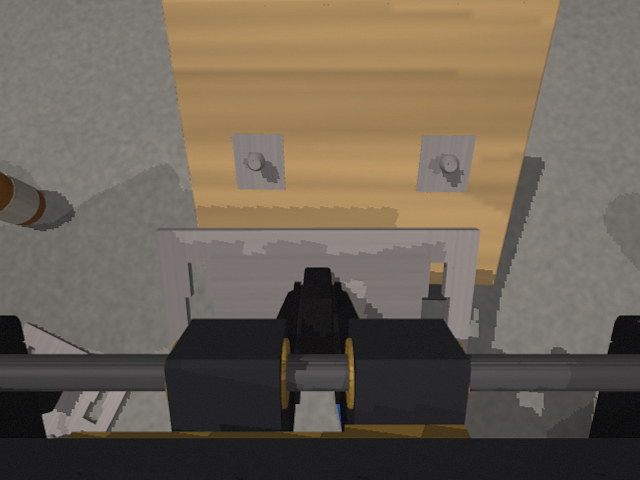

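The wrist view shows both pin heads, at (255,161) and (449,163), and the gripped holder. The tilt stopped short because q5 is close to its lower limit, which is the wrist singularity. I'll fit the kinematics and check the target pose.

```bash
cat > kin.py <<'E'
from h import *
from scipy.optimize import least_squares
S=[([1.135427,.4915636,1.5594777,2.6e-5,1.0917029,-.1056339],[202.2536,591.0972,214.0495],[-3.14144825,.00114,1.24104891]),
([-.1301409,.163014,1.778623,-1.1e-4,1.199821,1.4500469],[467.3478,5.26713,314.738],[-3.14147,-.000118,-1.58014793]),
([-.6878,.4149,2.0249,-.0001,.7026,.5111],[404.0258,-246.683,120.1682],[3.1412,.0006,-1.1988]),]
Rz=lambda a:R.from_euler('z',a); Ry=lambda a:R.from_euler('y',a)
def fk(q,p,sg=(1,1)):
    a0,e,d1,L2,L3,b,Lt,ew=p
    A=Rz(q[0]); B=A*Ry(q[1]); 
    pos=A.apply([a0,e,d1])+B.apply([0,0,L2])
    C=B*Ry(q[2]); pos=pos+C.apply([b,0,L3])
    D=C*Rz(sg[0]*q[3]); E=D*Ry(q[4]); F=E*Rz(sg[1]*q[5])
    pos=pos+E.apply([ew,0,Lt]); return pos,F
def fit(S,sg=(1,1)):
    def f(p):
        o=[]
        for q,x,r in S: o+=list((fk(q,p,sg)[0]-x))
        return np.array(o+[(p[6]-300)*1e-3,p[7]*1e-3])
    return least_squares(f,[0,66,400,500,500,0,300,0],x_scale=100)
E
python3 - <<'E'
from kin import *
np.set_printoptions(precision=4,suppress=True)
s=state(); S.append((s['joints'],s['eef_pos'],s['tcp_rot'])); print(s['joints'],s['eef_pos'],s['tcp_rot'])
for sg in [(1,1),(-1,1),(1,-1)]:
    f=fit(S,sg); print(sg,f.x,f.cost)
    for q,x,r in S:
        F=fk(q,f.x,sg)[1]; print((F.inv()*R.from_euler('xyz',r)).as_rotvec(),end='')
    print()
E
```

```text
[-0.2081  0.298   2.1932  0.7641  0.2597  0.5888] [518.5382   7.2509 164.8544] [-2.652   0.0513 -1.4891]
(1, 1) [  0.0836  65.9033 196.5478 586.7833 410.923   43.0634 271.7629   0.0232] 0.0004543250615156218
[ 0.     -0.     -3.1416][-0.      0.      3.1416][-0.0001  0.0001  3.1416][-0.     -0.     -3.1416]
(-1, 1) [-158.5914   68.4888  239.4218  539.8521  423.7272   -8.5682  311.4808
 -139.4239] 378.0988234825455
[ 0.     -0.0001 -3.1416][-0.0003 -0.      3.1415][-0.0002 -0.0001  3.1414][-0.2225 -0.3332 -1.6281]
(1, -1) [  0.0836  65.9033 196.5478 586.7833 410.923   43.0634 271.7629   0.0232] 0.0004543250615156218
[-0.      0.      2.9303][ 0.     -0.     -0.2415][ 0.0001 -0.     -2.1194][-0.     -0.     -1.9641]
```

```bash
cat >> kin.py <<'E'
PP=[0.0836,65.9033,196.5478,586.7833,410.923,43.0634,271.7629,0.0232]
LO=np.array([-3.1,-.84,.05,-1.13,.06,-2.69]);HI=np.array([3.1,2.19,2.79,4.28,2.93,2.69])
FX=Rz(np.pi)
n=np.array([-.6422,-.0301,.7659]); n/=np.linalg.norm(n)
yv=np.array([-.0469,.9989,0]); yv/=np.linalg.norm(yv); xv=np.cross(yv,n)
C=np.array([606.0,-4.3,125.0])
RT=R.from_matrix(np.c_[-yv,-xv,-n]); RT2=R.from_matrix(np.c_[yv,xv,-n])
def ik(pos,Rm,q0):
    def f(q):
        x,F=fk(q,PP); return np.r_[(x-pos),((F*FX).inv()*Rm).as_rotvec()*300]
    g=least_squares(f,np.clip(q0,LO+.01,HI-.01),bounds=(LO,HI)); return g.x,np.sqrt(2*g.cost)
E
python3 - <<'E'
from kin import *
np.set_printoptions(precision=3,suppress=True)
s=state(); print(np.c_[RT.as_matrix()])
for nm,Rm in(('A',RT),('B',RT2)):
  for a,h in((-60,70),(-40,100),(8,60),(8,9),(-13,9)):
    T=C+a*xv+h*n; out=set()
    for q4 in(-.8,0,.8,1.6,2.4,3.14,4):
      for q6 in (-2.5,-1.5,0,1.5,2.5):
        q,e=ik(T,Rm,[-.1,.5,1.8,q4,.3,q6])
        if e<.5: out.add(tuple(np.round(q,2)))
    print(nm,a,h,np.round(T),out)
E
```

```text
[[ 0.047 -0.765  0.642]
 [-0.999 -0.036  0.03 ]
 [ 0.    -0.643 -0.766]]
A -60 70 [515.  -9. 140.] {(np.float64(-0.24), np.float64(0.37), np.float64(2.37), np.float64(2.54), np.float64(0.33), np.float64(-1.22))}
A -40 100 [511.  -9. 176.] {(np.float64(-0.25), np.float64(0.28), np.float64(2.34), np.float64(2.24), np.float64(0.24), np.float64(-0.91))}
A 8 60 [574.  -6. 176.] {(np.float64(-0.2), np.float64(0.35), np.float64(2.2), np.float64(2.07), np.float64(0.18), np.float64(-0.7))}
A 8 9 [606.  -4. 137.] {(np.float64(-0.18), np.float64(0.46), np.float64(2.16), np.float64(2.41), np.float64(0.22), np.float64(-1.02))}
A -13 9 [590.  -5. 124.] {(np.float64(-0.19), np.float64(0.47), np.float64(2.21), np.float64(2.54), np.float64(0.27), np.float64(-1.17))}
B -60 70 [515.  -9. 140.] {(np.float64(-0.24), np.float64(0.37), np.float64(2.37), np.float64(2.54), np.float64(0.33), np.float64(1.92))}
B -40 100 [511.  -9. 176.] {(np.float64(-0.25), np.float64(0.28), np.float64(2.34), np.float64(2.24), np.float64(0.24), np.float64(2.23))}
B 8 60 [574.  -6. 176.] {(np.float64(-0.2), np.float64(0.35), np.float64(2.2), np.float64(2.07), np.float64(0.18), np.float64(2.44))}
B 8 9 [606.  -4. 137.] {(np.float64(-0.18), np.float64(0.46), np.float64(2.16), np.float64(2.41), np.float64(0.22), np.float64(2.12))}
B -13 9 [590.  -5. 124.] {(np.float64(-0.19), np.float64(0.47), np.float64(2.21), np.float64(2.54), np.float64(0.27), np.float64(1.97))}
```

```bash
cat > err.py <<'E'
from kin import *
import sys
np.set_printoptions(precision=2,suppress=True)
a,h=float(sys.argv[1]),float(sys.argv[2]); b=float(sys.argv[3]) if len(sys.argv)>3 else 0
s=state(); Rc=R.from_euler('xyz',s['tcp_rot'])
T=C+a*xv+h*n+b*yv; rv=np.degrees((RT*Rc.inv()).as_rotvec()); d=s['eef_pos']-C
print('rot deg',rv,'shift',T-s['eef_pos'],'now a,b,h',d@xv,d@yv,d@n,'F x,y,n',*[round(float(s['ft_force']@v),2) for v in(xv,yv,n)],'q',s['joints'],'t',s['t'])
E
python3 err.py 8.3 48.8
```

```text
rot deg [ -2.15 -12.12  -2.29] shift [ 62.47 -12.72   2.86] now a,b,h -40.877219000007955 15.640104819529766 86.3478725043262 F x,y,n -0.69 -0.28 -1.62 q [-0.21  0.3   2.19  0.76  0.26  0.59] t 7.8
```

```bash
python3 -m inch '[[-0.3,-1.5,-0.3,6,-2,0.5,-1],[-0.3,-1.5,-0.3,8,-2,0.5,-1],[-0.3,-1.5,-0.3,8,-2,0.5,-1],[-0.3,-1.5,-0.3,8,-2,0.5,-1],[-0.3,-1.5,-0.3,8,-2,0.5,-1],[-0.3,-1.5,-0.3,8,-2,0.5,-1],[-0.3,-1.5,-0.3,8,-0.7,0,-1],[0,-1.5,-0.2,8,0,0,-1],[0,0,0,0,0,0,-1],[0,0,0,0,0,0,-1]]'; python3 err.py 8.3 48.8
```

```text
t: 8.8
eef_pos: [579.8, -5.0, 167.4]
tcp_rot: [-2.448, 0.002, -1.523]
ft_force: [-0.5, 0.3, -2.6]
opening: 0.125
rot deg [-0.13 -0.25 -0.03] shift [ 1.19 -0.43  0.32] now a,b,h 7.1999931602455405 0.4872027525632528 49.306993781234155 F x,y,n -2.02 0.28 -1.68 q [-0.2   0.37  2.19  2.13  0.19 -0.76] t 8.8
```

```bash
python3 - <<'E'
from kin import *
np.set_printoptions(precision=3,suppress=True)
s=state(); c=cam('wrist'); save(c,'w4.png'); P=cloud(c)
L=np.stack([(P-C)@v for v in(xv,yv,n)],-1)
d=s['eef_pos']-C; print('tcp',d@xv,d@yv,d@n)
m=(c['depth']>0)&(abs(L[...,2]-45)<6)&(abs(L[...,1])<90)&(abs(L[...,0]-8)<45)
q=L[m]; k=q[abs(q[:,2]-np.median(q[:,2]))<1.5]; A=np.c_[k[:,:2],np.ones(len(k))]; co=np.linalg.lstsq(A,k[:,2],rcond=None)[0]
print(len(k),'slopes',co[:2],'h at tcp',co@[d@xv,d@yv,1],'rect',cv2.minAreaRect(k[:,:2].astype(np.float32)),k.min(0),k.max(0))
m2=(abs(L[...,2])<2)&(abs(L[...,1])<98)&(abs(L[...,0])<80)&(c['depth']>0); print('board',np.median(L[m2],0),m2.sum())
# upper edge line: for each y-bin max x
for y in range(-70,71,20):
    b=k[abs(k[:,1]-y)<6]; 
    if len(b): print(y,np.percentile(b[:,0],99),end=' ; ')
for sg in(1,-1):
    w=L[(L[...,2]>9)&(L[...,2]<16)&(abs(L[...,1]-55*sg)<15)&(abs(L[...,0])<20)]; print('\npin',len(w),w.min(0) if len(w) else'',w.max(0) if len(w) else '')
c=cam('side'); save(c,'s4.png'); cv2.imwrite('pics/s4c.png',cv2.resize(c['color'][120:280,300:500,::-1],None,fx=3,fy=3))
E
```

```text
tcp 7.1999931602455405 0.4872027525632528 49.306993781234155
23549 slopes [-0.004  0.001] h at tcp 45.60295816649714 rect ((11.706220626831055, -0.26229095458984375), (61.93574905395508, 144.7917022705078), 0.10825032740831375) [-19.398 -72.633  44.03 ] [42.692 72.133 47.029]
board [52.923  0.013  0.085] 37406
-70 42.07852739128824 ; -50 42.25504446231147 ; -30 42.22001703997802 ; -10 42.24766045635449 ; 10 42.24505622554611 ; 30 42.152653662338956 ; 50 42.25210165812571 ; 70 42.125051371279156 ; 
pin 0  

pin 0
```

View pics/w4.png

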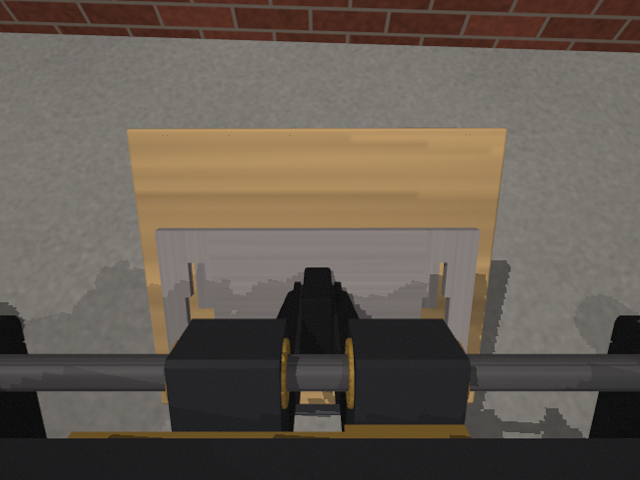

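View pics/s4c.png

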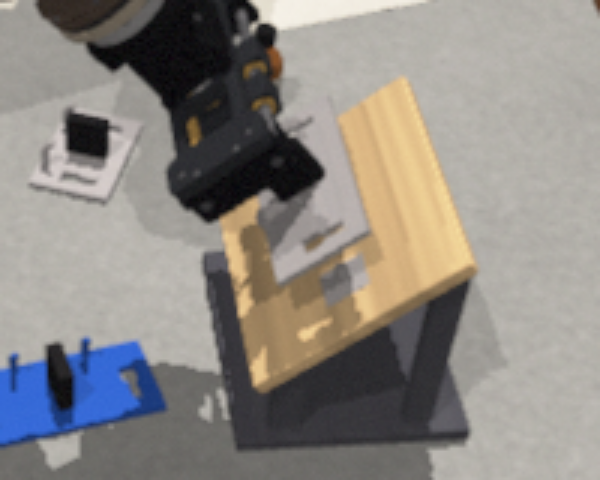

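The plate is parallel to the board within 0.3° and held square, with its underside 8.7 mm ahead of the TCP. I'll go down to just above the pin heads.

```bash
python3 -m inch '[[-0.1,-0.2,0,4.1,0.3,-4.6,-1],[0,0,0,4.1,0.3,-4.6,-1],[0,0,0,4.1,0.3,-4.6,-1],[0,0,0,4,0.2,-4.6,-1],[0,0,0,0,0,0,-1],[0,0,0,0,0,0,-1],[0,0,0,0,0,0,-1]]'; python3 err.py 7.8 20.7 0.8
```

```text
t: 9.6
eef_pos: [596.1, -4.0, 149.3]
tcp_rot: [-2.443, 0.0, -1.524]
ft_force: [0.6, 0.6, -2.4]
opening: 0.129
rot deg [-0.02  0.01 -0.01] shift [ 2.52  0.19 -3.45] now a,b,h 8.081930522271191 0.7270831183503143 24.970741561072085 F x,y,n -1.05 0.55 -2.25 q [-0.19  0.42  2.18  2.33  0.21 -0.95] t 9.6
```

```bash
python3 -m inch '[[0,0,0,0.5,0.1,-0.9,-1],[0,0,0,0.6,0,-0.8,-1],[0,0,0,0.6,0,-0.8,-1],[0,0,0,0.6,0.1,-0.8,-1],[0,0,0,0.6,0,-0.7,-1],[0,0,0,0,0,0,-1],[0,0,0,0,0,0,-1]]'; python3 err.py 7.8 16.7 0.8
```

```text
t: 10.3
eef_pos: [599.2, -3.8, 145.0]
tcp_rot: [-2.443, 0.0, -1.524]
ft_force: [0.4, -0.2, -2.4]
opening: 0.126
rot deg [-0.02  0.   -0.01] shift [ 2.02  0.07 -2.16] now a,b,h 7.637413009304969 0.8259953698042617 19.656641466143675 F x,y,n -1.24 -0.19 -2.15 q [-0.18  0.44  2.17  2.36  0.21 -0.98] t 10.3
```

```bash
python3 -m inch '[[0,0,0,0.6,0,-0.8,-1],[0,0,0,0.7,0,-0.7,-1],[0,0,0,0.6,0,-0.8,-1],[0,0,0,0,0,0,-1],[0,0,0,0,0,0,-1]]'; python3 err.py 7.8 12.7 0.8
```

```text
t: 10.8
eef_pos: [601.1, -3.8, 142.7]
tcp_rot: [-2.443, 0.0, -1.524]
ft_force: [0.4, 0.3, -1.8]
opening: 0.125
rot deg [-0.02  0.   -0.01] shift [ 2.69  0.21 -2.94] now a,b,h 7.627453635273997 0.7192972092614978 16.689279426050188 F x,y,n -0.89 0.23 -1.67 q [-0.18  0.44  2.17  2.37  0.21 -0.99] t 10.8
```

```bash
python3 -m inch '[[0,0,0,0.7,0,-0.7,-1],[0,0,0,0.6,0.1,-0.8,-1],[0,0,0,0.7,0,-0.7,-1],[0,0,0,0.6,0.1,-0.8,-1],[0,0,0,0,0,0,-1],[0,0,0,0,0,0,-1]]'; python3 err.py 7.8 9.7 0.8
```

```text
t: 11.4
eef_pos: [603.7, -3.6, 139.7]
tcp_rot: [-2.443, 0.0, -1.524]
ft_force: [-0.3, -0.4, -2.5]
opening: 0.126
rot deg [-0.02  0.01 -0.01] shift [ 2.    0.08 -2.27] now a,b,h 7.724047653851318 0.8143149245895566 12.724864210991203 F x,y,n -1.87 -0.34 -1.66 q [-0.18  0.45  2.17  2.39  0.22 -1.01] t 11.4
```

```bash
python3 -m inch '[[0,0,0,0.7,0,-0.7,-1],[0,0,0,0.6,0,-0.8,-1],[0,0,0,0.7,0,-0.8,-1],[0,0,0,0,0,0,-1],[0,0,0,0,0,0,-1]]'; python3 err.py 7.8 8.7 0.8;  python3 -m inch '[[0,0,0,0.3,0,-0.4,-1],[0,0,0,0,0,0,-1]]'; python3 err.py 7.8 8.7 0.8
```

```text
t: 11.9
eef_pos: [605.7, -3.6, 137.4]
tcp_rot: [-2.443, 0.0, -1.524]
ft_force: [0.3, -0.6, -1.8]
opening: 0.126
rot deg [-0.02  0.01 -0.01] shift [ 0.65  0.09 -0.71] now a,b,h 7.753789608231106 0.7368882542850008 9.661457200707357 F x,y,n -0.97 -0.59 -1.56 q [-0.18  0.46  2.16  2.41  0.22 -1.02] t 11.9
t: 12.1
eef_pos: [606.0, -3.6, 137.0]
tcp_rot: [-2.443, 0.0, -1.524]
ft_force: [-0.4, 0.0, -2.9]
opening: 0.125
rot deg [-0.02  0.01 -0.01] shift [ 0.33  0.15 -0.34] now a,b,h 7.762468181952473 0.6615628516173846 9.17271145397403 F x,y,n -2.16 0.03 -2.0 q [-0.18  0.46  2.16  2.41  0.22 -1.03] t 12.1
```

```bash
for i in 1; do python3 -m inch '[[0,0,0,0.3,0,-0.4,-1],[0,0,0,0,0,0,-1]]' >/dev/null; python3 err.py 7.8 8.7 0.8;  python3 -m inch '[[0,0,0,0.3,0,-0.4,-1],[0,0,0,0,0,0,-1]]'>/dev/null; python3 err.py 7.8 8.7 0.8; done
```

```text
rot deg [-0.02  0.02 -0.01] shift [ 0.08  0.12 -0.02] now a,b,h 7.746018640437957 0.684074034007297 8.774660883281136 F x,y,n -1.86 0.15 -0.15 q [-0.18  0.46  2.16  2.41  0.22 -1.03] t 12.3
rot deg [-0.01  0.04 -0.  ] shift [ 0.06  0.15 -0.01] now a,b,h 7.752833061823706 0.6516919703800743 8.74707033914683 F x,y,n -1.97 -0.73 10.29 q [-0.18  0.46  2.16  2.41  0.22 -1.03] t 12.5
```

```bash
python3 -m inch '[[0,0,0,-0.25,0,0.3,-1],[0,0,0,0,0,0,-1],[0,0,0,0,0,0,-1]]'>/dev/null; python3 err.py -9.2 8.7 0.7; python3 -m inch '[[0,0,0,-1.5,-0.1,-1.3,-1],[0,0,0,-1.5,-0.1,-1.3,-1],[0,0,0,-1.5,-0.1,-1.3,-1],[0,0,0,0,0,0,-1],[0,0,0,0,0,0,-1]]'; python3 err.py -9.2 8.7 0.7
```

```text
rot deg [-0.01  0.02 -0.01] shift [-12.95  -0.59 -10.93] now a,b,h 7.756344927188064 0.6781737930691472 8.738553804169708 F x,y,n -0.84 -0.08 6.32 q [-0.18  0.46  2.16  2.41  0.22 -1.03] t 12.8
t: 13.3
eef_pos: [603.2, -3.9, 134.2]
tcp_rot: [-2.439, 0.0, -1.523]
ft_force: [-2.4, 0.2, 11.6]
opening: 0.124
rot deg [-0.03  0.26 -0.03] shift [-9.83 -0.34 -8.47] now a,b,h 3.7838630804453754 0.5801814667847646 8.86277637187314 F x,y,n 5.66 0.28 10.39 q [-0.18  0.46  2.17  2.46  0.24 -1.08] t 13.3
```

```bash
python3 -m inch '[[0,0,0,-0.2,0,0.3,-1],[0,0,0,-0.2,0,0.3,-1],[0,0,0,0,0,0,-1],[0,0,0,0,0,0,-1]]'>/dev/null; python3 err.py -9.2 8.7 0.7; python3 -c "
from h import *;print(state()['moment'])"
```

```text
rot deg [-0.02 -0.03 -0.  ] shift [-8.01 -0.26 -7.15] now a,b,h 1.5310343289747692 0.5856618361376675 9.027655514262038 F x,y,n -0.5 -0.51 -0.84 q [-0.18  0.46  2.18  2.45  0.23 -1.07] t 13.7
[-0.03338231  0.7777519   0.00363092]
```

It had only stuck by friction. With the load off it moves freely, and the necks are already in the slots. I'll keep sliding, just clear of the board.

```bash
python3 -m inch '[[0,0,0,-1.6,-0.1,-1.3,-1],[0,0,0,-1.5,-0.1,-1.3,-1],[0,0,0,-1.6,0,-1.3,-1],[0,0,0,0,0,0,-1],[0,0,0,0,0,0,-1]]'>/dev/null; python3 err.py -9.2 8.9 0.7
```

```text
rot deg [-0.02  0.01 -0.01] shift [-3.52 -0.11 -3.4 ] now a,b,h -4.317924341291518 0.6428761663763773 9.24361957375939 F x,y,n -1.61 -0.81 -2.26 q [-0.19  0.47  2.19  2.49  0.25 -1.12] t 14.2
```

```bash
python3 -m inch '[[0,0,0,-1.5,-0.1,-1.3,-1],[0,0,0,-1.6,-0.1,-1.3,-1],[0,0,0,0,0,0,-1],[0,0,0,0,0,0,-1]]'>/dev/null; python3 err.py -12.2 8.9 0.7
```

```text
rot deg [-0.02  0.01 -0.  ] shift [-2.71  0.03 -2.72] now a,b,h -8.378629222023397 0.5410911857611713 9.24678356377988 F x,y,n -1.19 -0.6 -2.24 q [-0.19  0.47  2.2   2.52  0.26 -1.14] t 14.6
```

```bash
python3 -m inch '[[0,0,0,-0.7,0,-0.7,-1],[0,0,0,-0.7,0,-0.7,-1],[0,0,0,-0.7,0,-0.6,-1],[0,0,0,0,0,0,-1]]'>/dev/null; python3 err.py -12.2 8.8 0.6;python3 -m inch '[[0,0,0,-0.4,0,-0.3,-1],[0,0,0,-0.4,0,-0.3,-1],[0,0,0,0,0,0,-1]]'>/dev/null; python3 err.py -12.2 8.8 0.6
```

```text
rot deg [-0.02  0.   -0.01] shift [-0.44 -0.11 -0.74] now a,b,h -11.379707425259774 0.6929938265313391 9.07926594390585 F x,y,n -0.88 -0.03 -1.66 q [-0.19  0.47  2.21  2.53  0.27 -1.16] t 15.0
rot deg [-0.02  0.01 -0.01] shift [ 0.28 -0.1  -0.21] now a,b,h -12.275818710227634 0.714432146356813 9.137343151296262 F x,y,n -1.71 -0.77 -2.17 q [-0.19  0.47  2.21  2.54  0.27 -1.17] t 15.3
```

```bash
python3 -m inch '[[0,0,0,-0.4,0,-0.35,-1],[0,0,0,0,0,0,-1]]'>/dev/null; python3 err.py -13 8.8 0.6;python3 -m inch '[[0,0,0,-0.4,0,-0.35,-1],[0,0,0,0,0,0,-1]]'>/dev/null; python3 err.py -13 8.8 0.6;python3 -m inch '[[0,0,0,-0.3,0,-0.25,-1],[0,0,0,0,0,0,-1]]'>/dev/null; python3 err.py -13 8.8 0.6
```

```text
rot deg [-0.02  0.01 -0.01] shift [ 0.07 -0.15 -0.36] now a,b,h -12.817834329301341 0.7551863625376216 9.117910643591221 F x,y,n -0.98 0.59 -0.93 q [-0.19  0.47  2.21  2.54  0.27 -1.17] t 15.5
rot deg [-0.02  0.   -0.01] shift [ 0.51 -0.11  0.02] now a,b,h -13.39915600536714 0.7349059028841763 9.106953648221616 F x,y,n -1.67 -1.27 -1.88 q [-0.19  0.47  2.21  2.54  0.27 -1.17] t 15.7
rot deg [-0.02  0.02 -0.01] shift [ 0.69 -0.1   0.15] now a,b,h -13.626632046903234 0.7287701863864425 9.124374721612119 F x,y,n -1.36 -0.99 -2.33 q [-0.19  0.47  2.21  2.55  0.27 -1.17] t 15.9
```

```bash
python3 -m inch '[[0,0,0,-0.2,0,-0.15,-1],[0,0,0,0,0,0,-1]]'>/dev/null; python3 err.py -13 8.8 0.6;python3 -m inch '[[0,0,0,-0.2,0,-0.15,-1],[0,0,0,0,0,0,-1]]'>/dev/null; python3 err.py -13 8.8 0.6
```

```text
rot deg [-0.02  0.04 -0.01] shift [ 0.72 -0.12  0.18] now a,b,h -13.66359937178892 0.751863344894089 9.121371141552482 F x,y,n -0.02 0.41 -2.28 q [-0.19  0.47  2.21  2.55  0.27 -1.18] t 16.1
rot deg [-0.02  0.06 -0.01] shift [ 0.8  -0.11  0.24] now a,b,h -13.762265029520059 0.7515269069618838 9.126709757652554 F x,y,n 0.93 0.13 -2.54 q [-0.19  0.47  2.21  2.55  0.27 -1.18] t 16.3
```

```bash
python3 -m inch '[[0,0,0,0.2,0,-0.2,-1],[0,0,0,0,0,0,-1]]'>/dev/null; python3 err.py -13 8.8 0.6;python3 -m inch '[[0,0,0,-0.4,0,-0.35,-1],[0,0,0,0,0,0,-1]]'>/dev/null; python3 err.py -13 8.8 0.6
```

```text
rot deg [-0.02  0.06 -0.01] shift [ 0.66 -0.11  0.43] now a,b,h -13.777543141338985 0.7398749628611084 8.894614082463775 F x,y,n 2.35 -0.46 0.61 q [-0.19  0.47  2.21  2.55  0.27 -1.18] t 16.5
rot deg [-0.02  0.11 -0.01] shift [ 0.75 -0.11  0.51] now a,b,h -13.895767003024774 0.743965276872389 8.886442947680857 F x,y,n 4.87 -0.09 0.36 q [-0.19  0.47  2.21  2.55  0.28 -1.18] t 16.7
```

```bash
python3 -m inch '[[0,0,0,-0.3,0,-0.25,-1],[0,0,0,0,0,0,-1],[0,0,0,0,0,0,-1]]'>/dev/null; python3 err.py -13 8.8 0.6;python3 -m inch '[[0,0,0,0,0,0,-1],[0,0,0,0,0,0,-1]]'>/dev/null; python3 err.py -13 8.8 0.6
```

```text
rot deg [-0.03  0.15 -0.02] shift [ 0.8  -0.12  0.55] now a,b,h -13.957655908826945 0.7583608721548787 8.887159773961647 F x,y,n 6.93 -0.42 -0.1 q [-0.19  0.47  2.21  2.55  0.28 -1.18] t 17.0
rot deg [-0.02  0.15 -0.01] shift [ 0.8  -0.11  0.55] now a,b,h -13.959882679494362 0.7484826425930983 8.885446770070988 F x,y,n 7.65 -0.6 0.58 q [-0.19  0.47  2.21  2.55  0.28 -1.18] t 17.2
```

```bash
python3 -m inch '[[0,0,0,0,0,0,-1],[0,0,0,0,0,0,-1],[0,0,0,0,0,0,-1],[0,0,0,0,0,0,-1]]'>/dev/null; python3 err.py -13 8.8 0.6;python3 -m inch '[[0,0,0,0.4,0,0.35,-1],[0,0,0,0.4,0,0.35,-1],[0,0,0,0,0,0,-1],[0,0,0,0,0,0,-1]]'>/dev/null; python3 err.py -13 8.8 0.6
```

```text
rot deg [-0.02  0.15 -0.02] shift [ 0.8  -0.11  0.54] now a,b,h -13.956696158852614 0.7483090922433725 8.89945948771382 F x,y,n 6.91 0.62 1.15 q [-0.19  0.47  2.21  2.55  0.28 -1.18] t 17.6
rot deg [-0.02  0.02 -0.01] shift [ 0.76 -0.14  0.53] now a,b,h -13.920755596694573 0.7733194110107072 8.877585294899168 F x,y,n 6.09 -1.11 -0.26 q [-0.19  0.47  2.21  2.55  0.27 -1.18] t 18.0
```

```bash
python3 -m inch '[[0,0,0,0.3,0,0.25,-1],[0,0,0,0,0,0,-1],[0,0,0,0,0,0,-1]]'>/dev/null; python3 err.py -13 8.8 0.6;python3 -m inch '[[0,0,0,0.3,0,0.25,-1],[0,0,0,0,0,0,-1],[0,0,0,0,0,0,-1]]'>/dev/null; python3 err.py -13 8.8 0.6
```

```text
rot deg [-0.02 -0.02 -0.01] shift [ 0.72 -0.14  0.5 ] now a,b,h -13.867552549432636 0.7716992252562948 8.876763705734328 F x,y,n 3.63 -0.37 -0.13 q [-0.19  0.47  2.21  2.55  0.27 -1.18] t 18.3
rot deg [-0.01 -0.06  0.  ] shift [ 0.61 -0.09  0.46] now a,b,h -13.759579280238528 0.7231393721213208 8.84102804383199 F x,y,n 1.56 0.25 0.94 q [-0.19  0.47  2.21  2.54  0.27 -1.17] t 18.6
```

```bash
python3 -m inch '[[0,0,0,0.15,0,0.15,-1],[0,0,0,0,0,0,0],[0,0,0,0,0,0,0],[0,0,0,0,0,0,0],[0,0,0,0,0,0,0],[0,0,0,0,0,0,0],[0,0,0,0,0,0,0],[0,0,0,0,0,0,0]]'; python3 err.py -13 8.8 0.6
```

```text
t: 19.4
eef_pos: [590.3, -4.3, 123.4]
tcp_rot: [-2.443, 0.0, -1.524]
ft_force: [0.0, -0.5, 0.1]
opening: 0.502
rot deg [-0.02  0.01 -0.01] shift [ 0.08 -0.11 -0.06] now a,b,h -13.019004739510038 0.7162933820881134 8.897939043477923 F x,y,n 0.05 -0.49 0.06 q [-0.19  0.47  2.21  2.54  0.27 -1.17] t 19.4
```

```bash
python3 -m inch '[[0,0,0,-3.2,-0.2,3.8,0],[0,0,0,-6.4,-0.3,7.7,0],[0,0,0,-6.4,-0.3,7.7,0],[0,0,0,-10,-0.5,12,0],[0,0,0,-13,-0.6,15,0],[0,0,0,-13,-0.6,15,0],[0,0,0,-13,-0.6,15,0],[0,0,0,-13,-0.6,15,0],[0,0,0,0,0,0,0],[0,0,0,0,0,0,0]]'
python3 - <<'E'
from kin import *
np.set_printoptions(precision=3,suppress=True)
c=cam('wrist'); save(c,'w5.png'); P=cloud(c); L=np.stack([(P-C)@v for v in(xv,yv,n)],-1)
m=(c['depth']>0)&(abs(L[...,2]-5)<2)&(abs(L[...,1])<80)&(L[...,0]<30)&(L[...,0]>-60)
k=L[m]; co=np.linalg.lstsq(np.c_[k[:,:2],np.ones(len(k))],k[:,2],rcond=None)[0]
print(len(k),co,'rect',cv2.minAreaRect(k[:,:2].astype(np.float32)),np.median(k[:,2]))
c=cam('side'); P=cloud(c)
for o in('short_holder','ink_bottle','jar'):
    r=regions_of(o,'side')
    if r: print(o,np.round(np.median(P[r[0]['pixels']&(c['depth']>0)],0)))
E
```

```text
t: 20.4
eef_pos: [513.3, -8.0, 214.2]
tcp_rot: [-2.441, 0.0, -1.524]
ft_force: [-0.0, 0.5, -0.2]
opening: 0.505
14951 [0.    0.    5.074] rect ((-13.753162384033203, -0.263946533203125), (70.84922790527344, 144.58233642578125), 0.04379923269152641) 5.073065032744141
short_holder [426. 197.   5.]
ink_bottle [594. 282.  44.]
jar [ 583. -301.   67.]
```

View pics/w5.png

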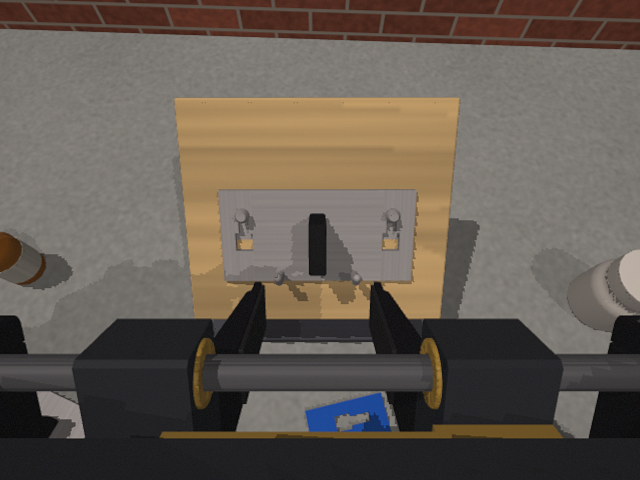

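The last view shows the holder flat on the board, with both pin heads at the slot ends, px (241,216) and (393,216), and the entry holes open below them. I'm handing in.

```bash
python3 -c "
from cell import ticket; print(ticket.job_done())"
```

```text
the job is handed in; nothing more can be done
None
```

The longer steel holder is hanging on both pins, right way up and released. I handed the job in with the clock at about 20.5 s of the 64 s allowed; it reports no verdict.

**What I did:** I passed both keyholes over the pin heads and set the plate flat on the board. Then I slid it about 21 mm down the slope until it stopped on the pins. I pulled it down the slope with roughly 8–9 N for over half a second, eased off, opened the jaws and backed away.

**Forces:** the highest readings were about 12 N against the board and 9 N on the pins, once the holder's weight is allowed for. These come from the wrist sensor between moves, so a brief higher peak could have been missed.

**Last checks:**

| Check | Result |
|---|---|
| Height relative to the seat | +3.2 mm up the slope (pins stand about 3.5 mm high) |
| Sideways offset | −0.3 mm |
| Plate against the board | flat within 0.2 mm and level within 0.1° |
| Ink bottle and jar | unmoved within 2 mm |

**What went wrong or disagreed:**
- **Sticking:** early in the slide the plate stuck to the board by friction, at about 12 N pressing and 7.5 N along the slope. Easing it off the board freed it.
- **Tilt stopped short:** the first tilt toward the rack did not finish because the wrist was near its limit. I completed it in smaller steps.
- **Short holder:** its last reading was about 24 mm off its first. The arm never went near it; I put the difference down to the gripper hiding part of it from the side camera, but did not confirm that with another view.

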